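# Knock worn inserts out of a drilling jig and plug its bores

### The arm

A 6-joint arm with a two-finger parallel gripper is mounted at the origin on the work surface. World frame = base frame: x ahead of the robot, y to its left, z up, the work surface at z = 0. Lengths are in m, angles in rad, forces in N, time in s.
With the tool pointing down it reaches from about 0.275 to 0.75 m from the base axis. Payload 10.2 kg.
Tool frame: the origin (TCP) lies between the finger pads; the fingertips stand 22 mm ahead of it and the grasp point (between the pads) lies 3 mm ahead of it; z points along the fingers, y is the line along which they close (so a half turn about z gives the same grasp; the last joint's range is limited). The gripper opens to 88 mm and grips with 3 to 60 N. Pads are 18 mm wide; open, the fingers measure 123 mm over their backs; the gripper's body (75 mm by 187 mm) begins 45 mm behind the grasp point.
Start: joints at [1.095, 0.313, 1.498, -0, 1.331, -0.223], TCP at [0.131, 0.508, 0.261] pointing down, gripper open.
Joint ranges: [-2.94, 2.94], [-0.97, 2.17], [0.19, 2.56], [-1.23, 4.37], [0.02, 3.11], [-2.88, 2.88]. Speed limits (rad/s): [2.39, 2.39, 3.01, 3.14, 3.14, 3.14].

### API

Orientations are given as a 3x3 rotation matrix whose columns are the frame's x, y, z axes.
In Python, from workcell import manip gives the robot as it stands.
- The arm moves only by the tool carry_out, never from a script. Its argument "plan" is one flat list of numbers, 5 for each row, row after row: the opening, from -1 (shut) to 1 (fully open), then the shift along the tool's x, y, z in m, then the turn about the tool's z in rad. In form: [fingers, tx, ty, tz, turn, fingers, tx, ty, tz, turn, ...]. A call has 1 to 20 rows; each row shifts and turns the commanded pose from where the row before left it, along the tool's axes as they then stand; what a row does not reach is not made up. A row lasts 1/12 s, in which the tool goes at most 41.7 mm and 7.16 degrees, less where a joint would pass 70% of its speed; a pose out of reach is approached as far as the arm can. A call with a gripper value outside its range is refused whole. The fingers move at their own pace and stop on an object; "squeeze" is the grip in N (left out, the last holds). Time passes only in rows, so rows that do not move let the fingers close. It gives the time, the measured TCP pose, the force, the opening and the grip force at its end, in the units of the state.
- manip.read_state(): the state, without advancing time (a new reading comes with each control period).
- manip.get_image(name): name is "scene" or "top" or "wrist"; returns the picture (420x560x3 uint8, red, green, blue); there is no depth.
- manip.get_calibration(name): a dict with "camera_matrix" (3x3 intrinsics, pixels), "extrinsics" (4x4, takes a point from world to camera coordinates); the wrist camera has in their place "T_tool_cam" (4x4, takes a point from camera to tool coordinates, whose origin is the TCP and whose axes are the flange's). Camera axes: x right, y up, looking along -z (the intrinsics and any distortion apply to the point x, -y, -z); pixel columns grow to the right and rows downward; lengths in m; the calibration is good to about 2 mm. A picture is of the moment at which its call begins: read the wrist's pose just before it. get_calibration takes no time and is no camera call.
- manip.close_job(): hands the job in; it is judged then, once.
The state is a dict: "time_s": time; "joints": joint angles; "qvel": joint speeds; "joint_torque": joint torques, N m; "position": TCP position; "tcp_rot": TCP orientation; "ft_force": force on the tool from outside, world axes, zero at the start; "moment": the same for the moment, N m; "finger_gap": opening from 0.0 (shut) to 1.0 (fully open); "grip_force": force on a finger pad.
Only numpy, scipy, OpenCV 4.12 (cv2) and the standard library are available. Lean on these libraries where they do the work, as an engineer would, in place of code of your own. Each camera call takes 0.05 s, during which the arm holds its last target. There are 200 camera calls.

### The job

Push the catch tray fully in under the drilling jig, then use the drift (not the gripper itself) to push every worn insert that is still stuck in the jig down through the access hole above it, so that it drops into the tray. Afterwards put the drift back upright in its stand, set a tapered dust plug fully home and upright in each of the three bores, flange down on the plate, and draw the tray fully out with the inserts in it. Leave the other things on the bench where they are.

Things in the scene. Friction and masses are not known exactly. Their poses are not given: they have to be found in the camera images.
- jig: Drilling-jig plate, dark steel, fixed, 80 (x) x 310 (y) mm, on two timber beams (110 x 40 mm, at y = +-135 mm); it spans z = 60 to 105 mm. Origin: on the bench under its centre; z up, y along the row of bores, the tray slides out to -x. Three stepped bores: access hole 29 mm diameter, 15 mm deep from the top, then a pocket 40 mm diameter, 30 mm deep, open below.
- tray (a joint): Catch tray that slides on the bench under the plate, between the beams: 0 = pushed fully in under all three bores, 0.10 m = fully drawn out towards the jig's -x. About 2 N of friction; stays where it is left.
- tray_post (a point): Upright round post on the front of the tray to move it by: 18 mm diameter, top 79 mm above the bench; this point is on its axis 65 mm above the bench. 45 mm clear of the plate's front face (post axis) when the tray is in; directed and moved with the tray.
- tray_floor (a point): Centre of the tray's inner floor, 5 mm above the bench; inside 72 (x) x 206 (y) mm, walls 3 mm thick, rim 32 mm above the bench. Axes as the jig's.
- drift_handle (a point): Drift (knock-out punch), steel, 0.25 kg, 125 mm long, standing in its stand. From its tip: shank 16 mm diameter, 62 mm long; rubber hand-guard collar 40 mm diameter (62 to 68 mm; fingertips may bear on it); handle 22 mm diameter (68 to 125 mm). This point is the handle's middle, 96.5 mm above the tip; z points from tip to handle end.
- drift_tip (a point): The drift's lower tip, flat, on its axis; z points up the drift.
- stand_mouth (a point): Wooden stand block for the drift, fixed, 70 x 70 x 66 mm, with an upright through hole of 22 mm diameter. This point is the middle of the hole's mouth, in the block's top face. The parked drift's collar rests on the top face, its tip 62 mm below this point.
- bore1 (a point): Mouth of the access hole of bore 1 (at jig y = -70 mm), in the plate's top face, 105 mm above the bench; axes as the jig's.
- insert1_center (a point): Worn round steel insert, 38 mm diameter, 22 mm high, 0.12 kg, stuck in the pocket of bore 1, its top face 15 mm below the bore's mouth. Absent in some starts (that bore is already clear). It resists with some 10 to 15 N; pushed 24 mm down it comes free and drops into the tray. This point is its centre.
- plug1_center (a point): Black plastic dust plug, 60 g, 40 mm tall, one of three alike, standing on its narrow end. From below: taper 14 mm long, 22 to 26 mm diameter; flange 36 mm diameter, 4 mm thick; grip knob 22 mm diameter, 22 mm high. This point is on the axis half-way up, 6 mm above the flange's underside; z points to the knob. Fits any bore; home when the flange lies on the plate.
- bore2 (a point): Mouth of the access hole of bore 2 (in the middle), in the plate's top face, 105 mm above the bench; axes as the jig's.
- insert2_center (a point): Worn round steel insert, 38 mm diameter, 22 mm high, 0.12 kg, stuck in the pocket of bore 2, its top face 15 mm below the bore's mouth. Absent in some starts (that bore is already clear). It resists with some 10 to 15 N; pushed 24 mm down it comes free and drops into the tray. This point is its centre.
- plug2_center (a point): Black plastic dust plug, 60 g, 40 mm tall, one of three alike, standing on its narrow end. From below: taper 14 mm long, 22 to 26 mm diameter; flange 36 mm diameter, 4 mm thick; grip knob 22 mm diameter, 22 mm high. This point is on the axis half-way up, 6 mm above the flange's underside; z points to the knob. Fits any bore; home when the flange lies on the plate.
- bore3 (a point): Mouth of the access hole of bore 3 (at jig y = +70 mm), in the plate's top face, 105 mm above the bench; axes as the jig's.
- insert3_center (a point): Worn round steel insert, 38 mm diameter, 22 mm high, 0.12 kg, stuck in the pocket of bore 3, its top face 15 mm below the bore's mouth. Absent in some starts (that bore is already clear). It resists with some 10 to 15 N; pushed 24 mm down it comes free and drops into the tray. This point is its centre.
- plug3_center (a point): Black plastic dust plug, 60 g, 40 mm tall, one of three alike, standing on its narrow end. From below: taper 14 mm long, 22 to 26 mm diameter; flange 36 mm diameter, 4 mm thick; grip knob 22 mm diameter, 22 mm high. This point is on the axis half-way up, 6 mm above the flange's underside; z points to the knob. Fits any bore; home when the flange lies on the plate.
- coupling: Bystander: brass pipe coupling, ring 46 mm outside, 28 mm high, standing among the plugs. Origin: centre of its underside.
- offcut: Bystander: wooden offcut 45 x 35 x 30 mm among the plugs. Origin: centre of its underside.
- tape: Bystander: orange tape measure 70 x 40 x 60 mm. Origin: centre of its underside.
- spraycan: Bystander: grey spray can, 54 mm diameter, 160 mm tall. Origin: centre of its underside.
Mind the look-alikes: they are no part of the job. What is shaped like the part that bears plug1_center but blue is not meant.

How it is judged:
By the outcome, as a careful person would: the job done as asked, in the order asked, and still so for the second after the job is handed in, with the robot touching nothing.
Of insert1, insert2, insert3 only 1 to 3 are there at a start; the rules pass over those that are not, and their reading is None.
At some moment in a run one of plug1, plug2, plug3 may be knocked a few centimetres aside while the robot is not near it.
It also fails if it takes over 200 s, if anything falls off the work surface, if the arm or the gripper's body presses on something with over 40 N, if the wrist force passes 120 N, or if a joint passes its speed limit or range.

## Working session

There is one attempt and no reset: what is moved stays moved. The work goes in short steps, Python scripts to look and compute and a tool call to move; the robot and the scene stay as the last step left them, time stands still between calls to the robot, and variables do not carry over. Pictures are saved under pics/ and viewed, at most 14 in all, crops included, and the job is handed in when it is done.

Besides the shell and the picture viewer there is one more tool, called after "Call:" in YAML: its name, and indented under it one key for each argument. carry_out: Moves the arm, as the interface text tells. Its arguments: {"type":"object","properties":{"plan":{"type":"array"},"squeeze":{"type":"number"}},"required":["plan"]}

```bash
mkdir -p pics
cat > h.py <<'E'
from workcell import manip
import numpy as np, cv2
def snap(cam,name):
    s=manip.read_state(); im=manip.get_image(cam)
    cv2.imwrite(f'pics/{name}.png',cv2.cvtColor(im,cv2.COLOR_RGB2BGR)); np.save(f'pics/{name}.npy',np.hstack([s['tcp_rot'],np.array(s['position'])[:,None]])); return im
def cam(c,name=None):
    k=manip.get_calibration(c); K=np.array(k['camera_matrix'])
    if c=='wrist':
        P=np.vstack([np.load(f'pics/{name}.npy'),[0,0,0,1]]); E=np.linalg.inv(P@np.array(k['T_tool_cam']))
    else: E=np.array(k['extrinsics'])
    return K,E
def ray(c,uv,z,name=None):
    K,E=cam(c,name); d=np.linalg.inv(K)@[uv[0],uv[1],1]; d=np.array([d[0],-d[1],-d[2]])
    R=E[:3,:3].T; o=-R@E[:3,3]; d=R@d
    return o+d*(z-o[2])/d[2]
def proj(c,p,name=None):
    K,E=cam(c,name); q=E[:3,:3]@p+E[:3,3]; u=K@[q[0],-q[1],-q[2]]; return u[:2]/u[2]
E
python3 - <<'E'
from h import *
for c in ['scene','top']:
    snap(c,c+'0'); print({k:np.round(v,3).tolist() if not isinstance(v,str) else v for k,v in manip.get_calibration(c).items()})
print(manip.get_calibration('wrist'))
a=cv2.imread('pics/top0.png'); cv2.imwrite('pics/top0b.png',cv2.resize(a,(800,600)))
print(manip.read_state())
E
```

```text
{'camera_matrix': [[475.339, 0.0, 282.22], [0.0, 475.339, 217.195], [0.0, 0.0, 1.0]], 'extrinsics': [[0.714, 0.7, -0.013, -0.416], [-0.391, 0.413, 0.823, 0.112], [0.581, -0.582, 0.568, -1.495], [0.0, 0.0, 0.0, 1.0]]}
{'camera_matrix': [[397.954, 0.0, 283.249], [0.0, 397.954, 210.913], [0.0, 0.0, 1.0]], 'extrinsics': [[0.015, -1.0, 0.019, 0.027], [0.994, 0.017, 0.11, -0.551], [-0.11, 0.017, 0.994, -1.232], [0.0, 0.0, 0.0, 1.0]]}
{'camera_matrix': array([[365.25673101,   0.        , 286.728676  ],
       [  0.        , 365.25673101, 204.24813524],
       [  0.        ,   0.        ,   1.        ]]), 'T_tool_cam': array([[ 4.19917104e-04,  9.55335485e-01,  2.95523155e-01,
         7.58700400e-02],
       [ 9.99999887e-01, -4.66673843e-04,  8.76852628e-05,
        -7.11000115e-04],
       [ 2.21681770e-04,  2.95523085e-01, -9.55335573e-01,
        -1.24311941e-01],
       [ 0.00000000e+00,  0.00000000e+00,  0.00000000e+00,
         1.00000000e+00]])}
{'time_s': 0.1, 'joints': array([ 1.09457093e+00,  3.13387507e-01,  1.49836658e+00, -3.38363492e-06,
        1.33103371e+00, -2.23382611e-01]), 'qvel': array([ 6.23847659e-04, -1.20162648e-03, -3.08977282e-03,  1.21024160e-03,
       -2.81674576e-04, -5.64251836e-05]), 'joint_torque': array([ 3.57776320e-03, -4.02807069e+01, -2.52642256e+01,  6.95570977e-02,
        3.42071475e-02, -8.34437424e-05]), 'position': array([0.13123929, 0.50811871, 0.26021958]), 'tcp_rot': array([[-9.68205321e-01,  2.50156268e-01, -5.44964872e-04],
       [ 2.50156725e-01,  9.68204772e-01, -1.06366656e-03],
       [ 2.61554732e-04, -1.16617425e-03, -9.99999286e-01]]), 'ft_force': array([-0.03701899,  0.09362651,  0.07957784]), 'moment': array([ 0.04461686, -0.03780953,  0.01921456]), 'grip_force': 0.0, 'finger_gap': 0.9948155327989701}
```

View pics/top0b.png

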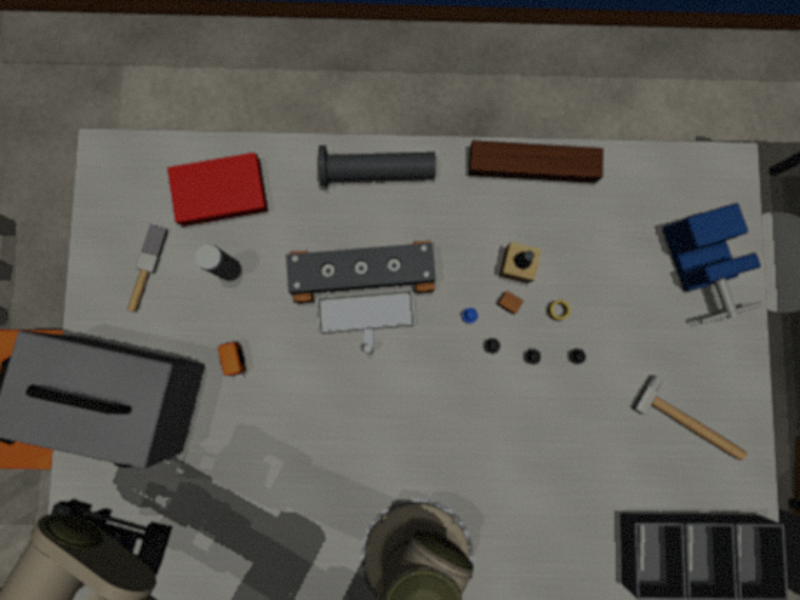

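View pics/scene0.png

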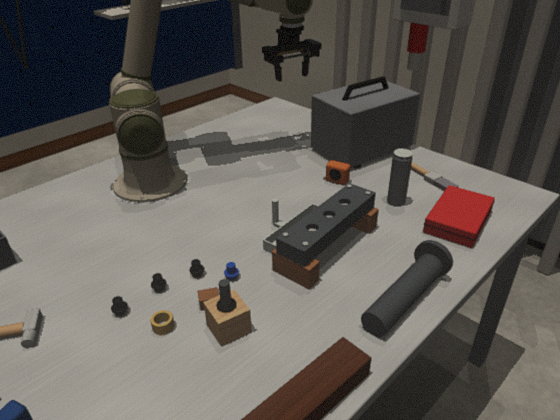

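The top view (800x600) shows the jig with bores at about (394,265), (361,268) and (328,270). The tray is drawn out towards the robot, with its post at (368,346). The drift is in its stand at (522,260). The black plugs are at (491,345), (532,356) and (577,356), and the blue look-alike is at (470,315).

Run:
```python
from h import *
s=1/1.42857
for n,u,z in [('b1',(394,265),.105),('b2',(361,268),.105),('b3',(328,270),.105),('post',(368,348),.079),('drift',(524,259),.129),('p1',(491,345),.04),('p2',(532,356),.04),('p3',(577,355),.04),('blue',(470,315),.04),('coup',(559,310),.028),('off',(511,302),.03),('can',(208,257),.16),('tape',(231,358),.06)]:
    print(n,ray('top',(u[0]*s,u[1]*s),z).round(3))
```

```text
b1 [0.619 0.06  0.105]
b2 [0.611 0.129 0.105]
b3 [0.606 0.198 0.105]
post [0.445 0.112 0.079]
drift [ 0.632 -0.209  0.129]
p1 [ 0.457 -0.155  0.04 ]
p2 [ 0.434 -0.245  0.04 ]
p3 [ 0.438 -0.344  0.04 ]
blue [ 0.522 -0.109  0.04 ]
coup [ 0.537 -0.309  0.028]
off [ 0.553 -0.201  0.03 ]
can [0.619 0.431 0.16 ]
tape [0.42  0.404 0.06 ]
```

```bash
cat >> h.py <<'E'
def go(p,th=None,step=.03):
    s=manip.read_state(); R=np.array(s['tcp_rot']); x=R[:,0]; t0=np.arctan2(x[1],x[0])
    th=t0 if th is None else th
    turn=-((th-t0+np.pi)%(2*np.pi)-np.pi)
    a=t0-turn; R2=np.array([[np.cos(a),np.sin(a),0],[np.sin(a),-np.cos(a),0],[0,0,-1]])
    d=R2.T@(np.array(p)-s['position']); n=int(np.ceil(max(np.linalg.norm(d)/step,1)))
    print('tcp',np.round(s['position'],4),'t',round(s['time_s'],1),'turn',round(turn,4),'shift',d.round(4),'n',n,'per',(d/n).round(4))
E
python3 -c "
from h import *
go([.57,.12,.26],np.radians(185.4))"
```

```text
tcp [0.1312 0.5081 0.2602] t 0.1 turn -0.3471 shift [-4.003e-01 -4.277e-01  2.000e-04] n 20 per [-0.02   -0.0214  0.    ]
```

Call:
carry_out:
  plan: [1,0,0,0,-0.1157,1,0,0,0,-0.1157,1,0,0,0,-0.1157,1,-0.025,-0.0267,0,0,1,-0.025,-0.0267,0,0,1,-0.025,-0.0267,0,0,1,-0.025,-0.0267,0,0,1,-0.025,-0.0267,0,0,1,-0.025,-0.0267,0,0,1,-0.025,-0.0267,0,0,1,-0.025,-0.0267,0,0,1,-0.025,-0.0267,0,0,1,-0.025,-0.0267,0,0,1,-0.025,-0.0267,0,0,1,-0.025,-0.0267,0,0,1,-0.025,-0.0267,0,0,1,-0.025,-0.0267,0,0,1,-0.025,-0.0267,0,0,1,-0.025,-0.0267,0,0,1,0,0,0,0]

```text
time_s: 1.77
position: [0.5729, 0.1164, 0.2594]
tcp_rot: [[-0.996, -0.09, -0.0], [-0.09, 0.996, -0.001], [0.001, -0.001, -1.0]]
ft_force: [0.1, 0.6, -0.3]
finger_gap: 1.002
grip_force: 0.0
```

Run:
```python
from h import *
a=snap('wrist','w1'); cv2.imwrite('pics/w1b.png',cv2.convertScaleAbs(cv2.resize(a[:,:,::-1],(800,600),interpolation=cv2.INTER_CUBIC),alpha=1.5,beta=10))
print(manip.read_state()['position'],manip.read_state()['tcp_rot'])
```

```text
[0.57106126 0.11850606 0.25948302] [[-9.95874216e-01 -9.07308436e-02 -1.56872006e-03]
 [-9.07306351e-02  9.95875449e-01 -2.03713626e-04]
 [ 1.58073291e-03 -6.05421794e-05 -9.99998749e-01]]
```

View pics/w1b.png

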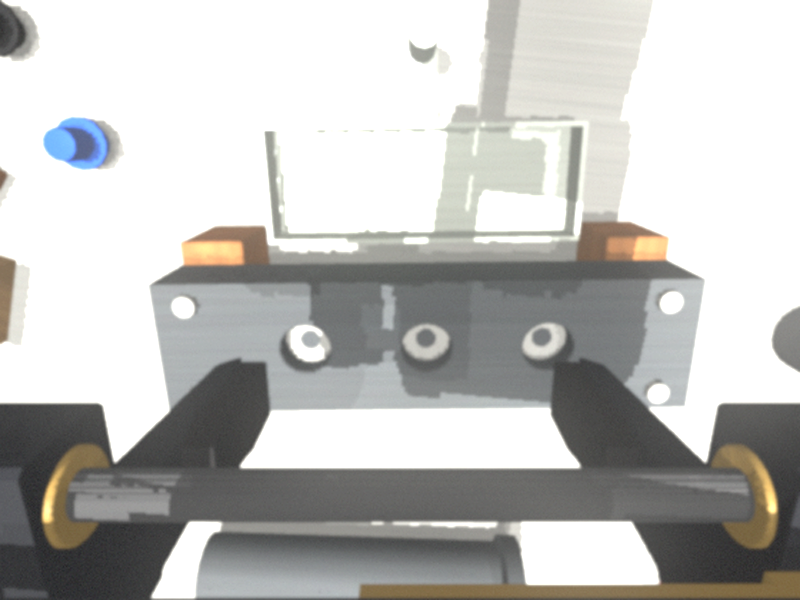

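The wrist view (800x600) shows the plate with bore 1 at about (308,346), bore 2 at (426,345) and bore 3 at (545,344). The post top is at (423,43) and the blue look-alike at the left. I'll enlarge the bores and compute their positions.

Run:
```python
from h import *
a=cv2.imread('pics/w1.png'); c=a[210:270,190:410]; cv2.imwrite('pics/w1c.png',cv2.convertScaleAbs(cv2.resize(c,None,fx=3.6,fy=3.6,interpolation=cv2.INTER_CUBIC),alpha=1.2,beta=5))
s=.7
for n,u,z in [('b1',(308.5,345.5),.105),('b2',(426.5,345),.105),('b3',(545.5,344),.105),('post',(423,44),.079),('cornTL',(152,287),.105),('cornTR',(703,280),.105),('trayL',(265,129),.032),('trayR',(588,121),.032)]:
    print(n,ray('wrist',(u[0]*s,u[1]*s),z,'w1').round(4))
```

```text
b1 [0.6205 0.061  0.105 ]
b2 [0.614  0.1288 0.105 ]
b3 [0.6072 0.1971 0.105 ]
post [0.4526 0.1116 0.079 ]
cornTL [ 0.5931 -0.0271  0.105 ]
cornTR [0.5614 0.2777 0.105 ]
trayL [0.5045 0.0156 0.032 ]
trayR [0.481  0.2216 0.032 ]
```

View pics/w1c.png

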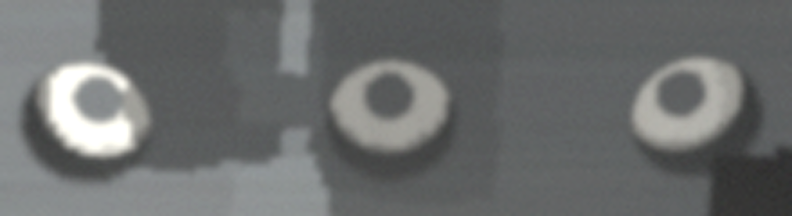

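All three bores show an insert, seen as a bright ring with a centre dimple. The jig yaw comes out at about 5.8° from both the bores and the plate edge. Next I grip the tray post.

```bash
python3 -c "
from h import *
go([.451,.1117,.072],np.radians(185.8))"
```

```text
tcp [0.5711 0.1185 0.2595] t 1.8 turn -0.0104 shift [0.1201 0.0054 0.1875] n 8 per [0.015  0.0007 0.0234]
```

Horizontal move first, then down, then close on the post.

Call:
carry_out:
  plan: [1,0.03,0.0014,0,-0.0104,1,0.03,0.0013,0,0,1,0.03,0.0013,0,0,1,0.03,0.0013,0,0,1,0,0,0.03,0,1,0,0,0.03,0,1,0,0,0.03,0,1,0,0,0.03,0,1,0,0,0.03,0,1,0,0,0.03,0,1,0,0,0.0075,0,-1,0,0,0,0,-1,0,0,0,0,-1,0,0,0,0,-1,0,0,0,0,-1,0,0,0,0,-1,0,0,0,0,-1,0,0,0,0]
  squeeze: 20

```text
time_s: 3.32
position: [0.45, 0.1137, 0.0737]
tcp_rot: [[-0.995, -0.105, 0.001], [-0.105, 0.995, 0.0], [-0.001, -0.0, -1.0]]
ft_force: [-0.6, -0.2, -0.5]
finger_gap: 0.495
grip_force: 0.0
```

```bash
python3 -c "
from h import *
c=np.radians(5.8)
go(np.array([.613,.129,.072])-.085*np.array([np.cos(c),np.sin(c),0]))
s=manip.read_state();print(s['finger_gap'],s['grip_force'],s['ft_force'])"
```

```text
tcp [0.45   0.1137 0.0737] t 3.3 turn -0.0 shift [-0.0787 -0.0016  0.0017] n 3 per [-0.0262 -0.0005  0.0006]
0.49477881171885063 0.0 [-0.60541333 -0.20680265 -0.45466698]
```

Call:
carry_out:
  plan: [-1,0,0,0,0,-1,0,0,0,0,-1,0,0,0,0,-1,0,0,0,0,-1,0,0,0,0,-1,-0.012,0,0,0,-1,-0.012,0,0,0,-1,-0.012,0,0,0,-1,-0.012,0,0,0,-1,-0.012,0,0,0,-1,-0.01,0,0,0,-1,0,0,0,0,-1,0,0,0,0]

```text
time_s: 4.4
position: [0.5205, 0.1201, 0.0732]
tcp_rot: [[-0.995, -0.105, 0.002], [-0.105, 0.995, -0.002], [-0.001, -0.002, -1.0]]
ft_force: [2.4, -6.5, -0.8]
finger_gap: 0.193
grip_force: 20.0
```

Call:
carry_out:
  plan: [-1,-0.003,-0.001,0,0,-1,-0.003,0,0,0,-1,-0.002,0,0,0,-1,0,0,0,0,-1,0,0,0,0]

```text
time_s: 4.82
position: [0.5279, 0.1208, 0.0732]
tcp_rot: [[-0.995, -0.105, 0.001], [-0.105, 0.995, -0.0], [-0.001, -0.0, -1.0]]
ft_force: [1.8, -2.0, -0.8]
finger_gap: 0.197
grip_force: 20.0
```

Call:
carry_out:
  plan: [-1,-0.002,0,0,0,-1,-0.002,0,0,0,-1,0,0,0,0,-1,0,0,0,0]

```text
time_s: 5.15
position: [0.5318, 0.1212, 0.0732]
tcp_rot: [[-0.995, -0.105, 0.001], [-0.105, 0.995, -0.0], [-0.001, -0.0, -1.0]]
ft_force: [0.9, -3.9, 0.2]
finger_gap: 0.196
grip_force: 20.0
```

Call:
carry_out:
  plan: [-1,-0.002,0,0,0,-1,-0.002,0,0,0,-1,0,0,0,0,-1,0,0,0,0]

```text
time_s: 5.48
position: [0.5355, 0.1216, 0.0732]
tcp_rot: [[-0.995, -0.105, -0.0], [-0.105, 0.995, -0.0], [0.0, -0.0, -1.0]]
ft_force: [-0.6, -4.7, 1.5]
finger_gap: 0.196
grip_force: 20.0
```

Call:
carry_out:
  plan: [-1,-0.002,0,0,0,-1,-0.001,0,0,0,-1,0,0,0,0,-1,0,0,0,0]

```text
time_s: 5.82
position: [0.5358, 0.1216, 0.0731]
tcp_rot: [[-0.994, -0.105, -0.008], [-0.105, 0.994, -0.001], [0.008, -0.0, -1.0]]
ft_force: [-16.7, -8.5, 12.6]
finger_gap: 0.197
grip_force: 20.0
```

Run:
```python
from h import *
a=snap('wrist','w2'); cv2.imwrite('pics/w2b.png',cv2.convertScaleAbs(cv2.resize(a[:,:,::-1],(800,600),interpolation=cv2.INTER_CUBIC),alpha=1.3,beta=10))
```

```text
(no output)
```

View pics/w2b.png

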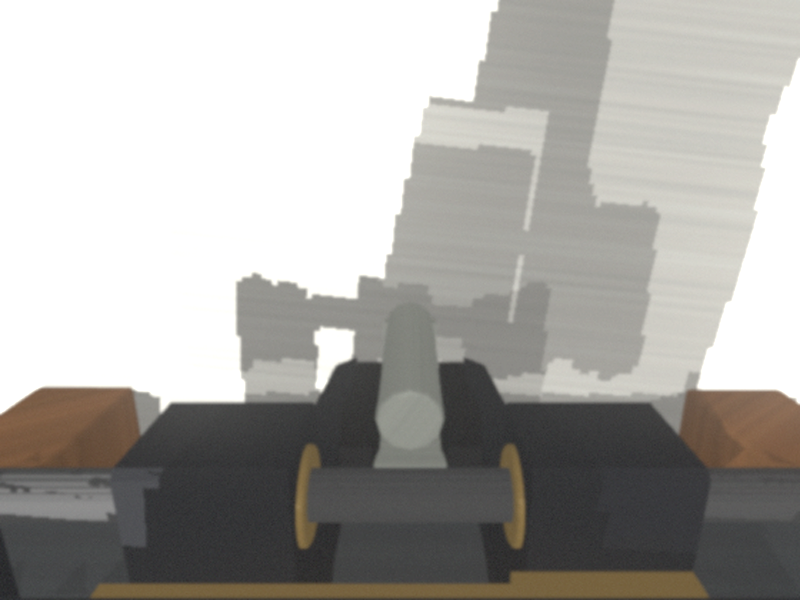

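The post's top is at (410,420), between the fingers, and the contact force has jumped, so the tray should be at its stop. I'll check the post position against the expected one.

Run:
```python
from h import *
p=ray('wrist',(410*.7,421*.7),.079,'w2'); c=np.radians(5.8)
print(p, (np.array([.613,.129,0])-p)@[np.cos(c),np.sin(c),0], manip.read_state()['ft_force'])
```

```text
[0.53120612 0.12033866 0.079     ] 0.08225044162501062 [-16.25139841  -8.76166898  13.35469131]
```

Call:
carry_out:
  plan: [-1,0.0015,0,0,0,0.5,0,0,0,0,0.5,0,0,0,0,0.5,0,0,0,0,0.5,0,0,0,0,0.5,0,0,-0.02,0,0.5,0,0,-0.03,0,0.5,0,0,-0.03,0,0.5,0,0,-0.03,0,0.5,0,0,-0.03,0,0.5,0,0,-0.03,0,1,0,0,-0.02,0]

```text
time_s: 6.87
position: [0.5374, 0.1221, 0.2663]
tcp_rot: [[-0.994, -0.105, 0.003], [-0.105, 0.994, 0.0], [-0.003, 0.0, -1.0]]
ft_force: [0.0, -0.4, 0.6]
finger_gap: 0.806
grip_force: 0.0
```

```bash
python3 -c "
from h import *
go([.61,-.2,.27])"
```

```text
tcp [0.5374 0.1221 0.2663] t 6.9 turn -0.0 shift [-0.0385 -0.328  -0.0037] n 12 per [-0.0032 -0.0273 -0.0003]
```

Call:
carry_out:
  plan: [1,-0.0032,-0.0273,0,0,1,-0.0032,-0.0273,0,0,1,-0.0032,-0.0273,0,0,1,-0.0032,-0.0273,0,0,1,-0.0032,-0.0273,0,0,1,-0.0032,-0.0273,0,0,1,-0.0032,-0.0273,0,0,1,-0.0032,-0.0273,0,0,1,-0.0032,-0.0273,0,0,1,-0.0032,-0.0273,0,0,1,-0.0032,-0.0273,0,0,1,-0.0032,-0.0273,0,0,1,0,0,0,0,1,0,0,0,0]

```text
time_s: 8.03
position: [0.6094, -0.2006, 0.2625]
tcp_rot: [[-0.995, -0.103, -0.001], [-0.103, 0.995, 0.001], [0.0, 0.001, -1.0]]
ft_force: [0.2, 0.1, 1.1]
finger_gap: 1.002
grip_force: 0.0
```

Run:
```python
from h import *
a=snap('wrist','w3'); cv2.imwrite('pics/w3b.png',cv2.convertScaleAbs(cv2.resize(a[:,:,::-1],(800,600),interpolation=cv2.INTER_CUBIC),alpha=1.3,beta=10))
print(manip.read_state()['position'])
```

```text
[ 0.60940555 -0.19955166  0.26284525]
```

View pics/w3b.png

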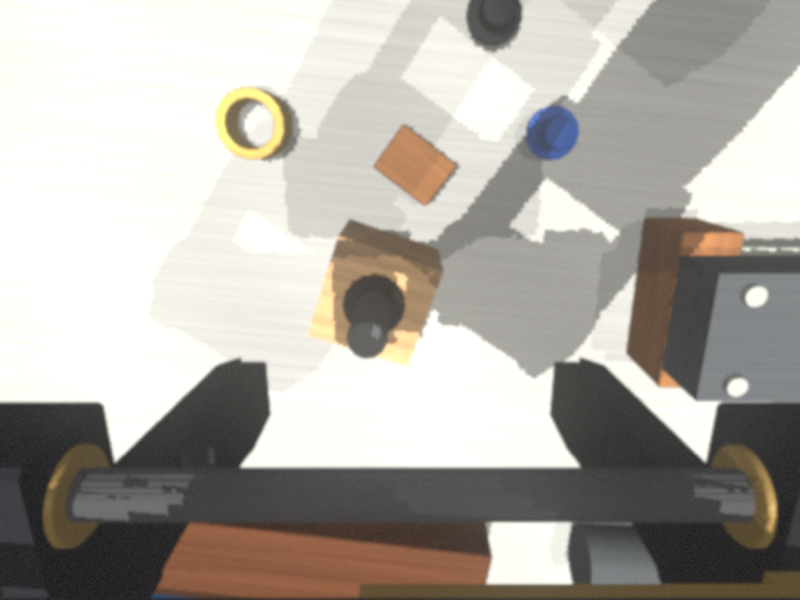

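The view shows the stand's top face centred at about (374,307), the collar at (374,304) and the handle's top end at (367,338).

Run:
```python
from h import *
for n,u,z in [('collar',(374,304.5),.072),('top',(367,338),.129),('c1',(337,257),.066),('c2',(441,270),.066),('c3',(409,366),.066),('c4',(310,335),.066),('b1s',(757,296),.105),('plug1',(497,11),.04),('blue',(555,131),.04)]:
    print(n,ray('wrist',(u[0]*.7,u[1]*.7),z,'w3').round(4))
go([.633,-.208,.2])
```

```text
collar [ 0.6413 -0.2209  0.072 ]
top [ 0.6409 -0.2209  0.129 ]
c1 [ 0.6142 -0.2469  0.066 ]
c2 [ 0.6159 -0.1807  0.066 ]
c3 [ 0.6844 -0.194   0.066 ]
c4 [ 0.6688 -0.2613  0.066 ]
b1s [ 0.6025 -0.0041  0.105 ]
plug1 [ 0.4606 -0.1644  0.04  ]
blue [ 0.5244 -0.1173  0.04  ]
tcp [ 0.6094 -0.1996  0.2628] t 8.1 turn -0.0 shift [-0.0226 -0.0109  0.0628] n 3 per [-0.0075 -0.0036  0.0209]
```

Run:
```python
from h import *
for n,u in [('w1',(183,307)),('w3',(757,296))]: print(n,ray('wrist',(u[0]*.7,u[1]*.7),.105,n).round(4))
for n,u,z in [('w1',(76,142),.04),('w3',(555,131),.04)]: print(n,ray('wrist',(u[0]*.7,u[1]*.7),z,n).round(4))
print(manip.read_state()['joints'],[np.load(f'pics/{n}.npy').round(3).tolist() for n in('w1','w3')])
t=cv2.imread('pics/top0.png')[150:270,310:430]; cv2.imwrite('pics/t0c.png',cv2.resize(t,None,fx=5,fy=5,interpolation=cv2.INTER_CUBIC))
```

```text
w1 [ 0.6034 -0.0104  0.105 ]
w3 [ 0.6025 -0.0041  0.105 ]
w1 [ 0.523  -0.1016  0.04  ]
w3 [ 0.5244 -0.1173  0.04  ]
[-4.98991216e-01  5.77209975e-01  1.09840197e+00  4.69423648e-04
  1.46664051e+00 -2.17428587e+00] [[[-0.996, -0.09, -0.0, 0.573], [-0.09, 0.996, -0.001, 0.116], [0.001, -0.001, -1.0, 0.259]], [[-0.995, -0.103, -0.001, 0.609], [-0.103, 0.995, 0.001, -0.201], [0.0, 0.001, -1.0, 0.263]]]
```

View pics/t0c.png

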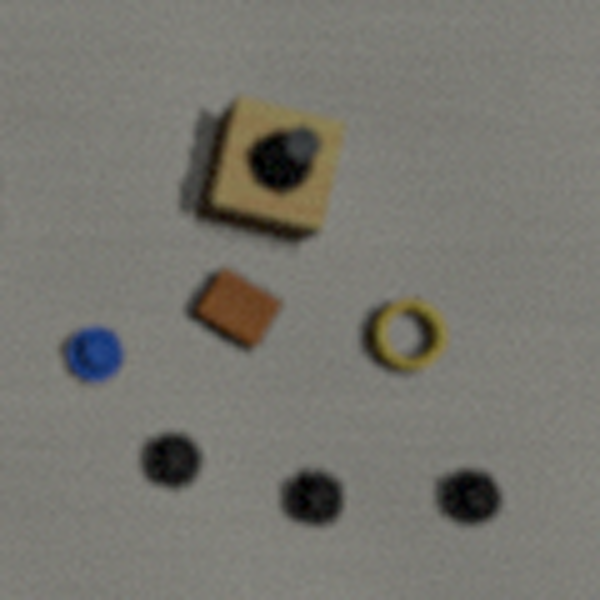

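Run:
```python
from h import *
for n,u,z in [('top',(303,142),.129),('collar',(280,160),.072),('p1',(171,461),.018),('p2',(312,498),.018),('p3',(468,497),.018),('blue',(94,353),.018)]:
    print(n,ray('top',(310+u[0]/5,150+u[1]/5),z).round(4))
print(ray('wrist',(493*.7,18*.7),.018,'w3').round(4),ray('wrist',(553*.7,131*.7),.018,'w3').round(4))
go([.641,-.2205,.17])
```

```text
top [ 0.6412 -0.2199  0.129 ]
collar [ 0.6409 -0.2192  0.072 ]
p1 [ 0.4553 -0.1602  0.018 ]
p2 [ 0.4332 -0.2502  0.018 ]
p3 [ 0.4354 -0.35    0.018 ]
blue [ 0.5235 -0.1109  0.018 ]
[ 0.4601 -0.1635  0.018 ] [ 0.524  -0.1128  0.018 ]
tcp [ 0.6094 -0.1996  0.2628] t 8.1 turn -0.0 shift [-0.0292 -0.0241  0.0928] n 4 per [-0.0073 -0.006   0.0232]
```

Call:
carry_out:
  plan: [1,-0.0146,-0.012,0,0,1,-0.0146,-0.012,0,0,1,0,0,0.0273,0,1,0,0,0.03,0,1,0,0,0.03,0,1,0,0,0.03,0,1,0,0,0.03,0,1,0,0,0.02,0,1,0,0,0,0,-1,0,0,0,0,-1,0,0,0,0,-1,0,0,0,0,-1,0,0,0,0,-1,0,0,0,0,-1,0,0,0,0,-1,0,0,0,0,-1,0,0,0,0,-1,0,0,0,0,-1,0,0,0,0,-1,0,0,0,0]
  squeeze: 45

```text
time_s: 9.75
position: [0.6409, -0.2207, 0.0959]
tcp_rot: [[-0.995, -0.105, -0.0], [-0.105, 0.995, 0.0], [0.0, 0.0, -1.0]]
ft_force: [0.3, 0.2, 0.5]
finger_gap: 0.24
grip_force: 45.0
```

Call:
carry_out:
  plan: [-1,0,0,-0.02,0,-1,0,0,-0.025,0,-1,0,0,-0.03,0,-1,0,0,-0.03,0,-1,0,0,-0.025,0,-1,0,0,0,0,-1,0,0,0,0]

```text
time_s: 10.33
position: [0.641, -0.2208, 0.2259]
tcp_rot: [[-0.995, -0.105, 0.001], [-0.105, 0.995, -0.0], [-0.001, -0.001, -1.0]]
ft_force: [-0.5, 0.7, -3.7]
finger_gap: 0.237
grip_force: 45.0
```

```bash
python3 -c "
from h import *
go([.6211,.0594,.226],step=.025)"
```

```text
tcp [ 0.641  -0.2208  0.2259] t 10.3 turn -0.0 shift [-9.500e-03  2.807e-01 -1.000e-04] n 12 per [-0.0008  0.0234 -0.    ]
```

Call:
carry_out:
  plan: [-1,-0.0008,0.0234,0,0,-1,-0.0008,0.0234,0,0,-1,-0.0008,0.0234,0,0,-1,-0.0008,0.0234,0,0,-1,-0.0008,0.0234,0,0,-1,-0.0008,0.0234,0,0,-1,-0.0008,0.0234,0,0,-1,-0.0008,0.0234,0,0,-1,-0.0008,0.0234,0,0,-1,-0.0008,0.0234,0,0,-1,-0.0008,0.0234,0,0,-1,-0.0008,0.0234,0,0,-1,0,0,0,0,-1,0,0,0,0,-1,0,0,0.01,0,-1,0,0,0,0]

```text
time_s: 11.67
position: [0.6204, 0.0586, 0.2127]
tcp_rot: [[-0.995, -0.103, -0.005], [-0.103, 0.995, 0.0], [0.004, 0.001, -1.0]]
ft_force: [0.3, -0.0, -2.9]
finger_gap: 0.239
grip_force: 45.0
```

Run:
```python
from h import *
a=snap('wrist','w4'); cv2.imwrite('pics/w4b.png',cv2.convertScaleAbs(cv2.resize(a[200:350,100:380,::-1],(784,420),interpolation=cv2.INTER_CUBIC),alpha=1.3,beta=10))
go([.6211,.0594,.216])
```

```text
tcp [0.6206 0.0586 0.2137] t 11.7 turn -0.0 shift [-0.0006  0.0008 -0.0023] n 1 per [-0.0006  0.0008 -0.0023]
```

View pics/w4b.png

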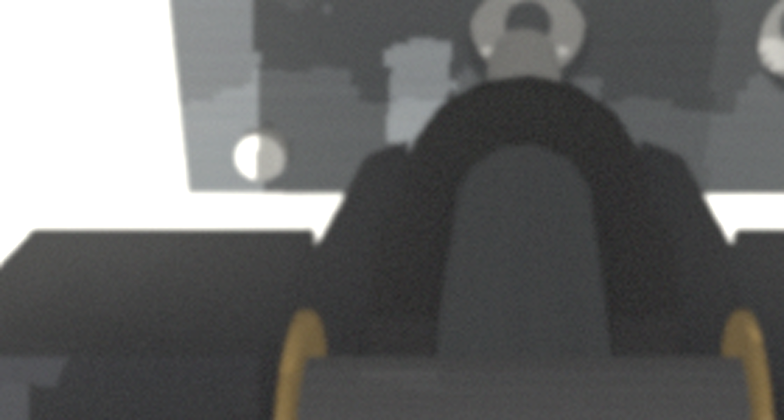

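The shank is centred sideways over bore 1, which sits at crop (527,~33). I'll check the fore-aft position.

Run:
```python
from h import *
for r in (28,36): print(ray('wrist',(100+527.5/2.8,200+r/2.8),.105,'w4').round(4))
# drift tip predicted
s=manip.read_state(); print(s['position'],[(proj('wrist',np.array(s['position'])+[dx,0,-.094+.0],'w4')-[100,200])*2.8 for dx in(-.008,.008)])
```

```text
[0.6195 0.0588 0.105 ]
[0.6215 0.059  0.105 ]
[0.62057178 0.05858269 0.21368885] [array([529.97254655,  18.65967055]), array([522.52557322,  85.44765668])]
```

Call:
carry_out:
  plan: [-1,0,0,0.008,0,-1,0,0,0.008,0,-1,0,0,0.008,0,-1,0,0,0.004,0,-1,0,0,0.004,0,-1,0,0,0.004,0,-1,0,0,0.004,0,-1,0,0,0,0]

```text
time_s: 12.38
position: [0.6217, 0.0595, 0.1773]
tcp_rot: [[-0.995, -0.105, 0.003], [-0.105, 0.995, -0.0], [-0.003, -0.001, -1.0]]
ft_force: [-1.6, 0.6, 4.9]
finger_gap: 0.238
grip_force: 45.0
```

Call:
carry_out:
  plan: [-1,0,0,0.004,0,-1,0,0,0.004,0,-1,0,0,0.004,0,-1,0,0,0.004,0,-1,0,0,0.004,0,-1,0,0,0.003,0,-1,0,0,0,0,-1,0,0,0,0]

```text
time_s: 13.05
position: [0.621, 0.0595, 0.1525]
tcp_rot: [[-0.995, -0.105, -0.001], [-0.105, 0.995, 0.0], [0.001, 0.0, -1.0]]
ft_force: [0.1, 0.3, -3.2]
finger_gap: 0.237
grip_force: 45.0
```

Free. The force has fallen back to the drift's weight. Next is bore 2, 70 mm along tool y.

Call:
carry_out:
  plan: [-1,0,0,-0.024,0,-1,0,0,-0.024,0,-1,0,0,-0.018,0,-1,0,0.0175,0,0,-1,0,0.0175,0,0,-1,0,0.0175,0,0,-1,0,0.0175,0,0,-1,0,0,0,0,-1,0,0,0,0]

```text
time_s: 13.8
position: [0.6138, 0.1296, 0.2188]
tcp_rot: [[-0.994, -0.106, -0.0], [-0.106, 0.994, -0.0], [0.0, -0.0, -1.0]]
ft_force: [-0.2, 0.5, -2.9]
finger_gap: 0.237
grip_force: 45.0
```

Call:
carry_out:
  plan: [-1,0,0,0.01,0,-1,0,0,0.01,0,-1,0,0,0.008,0,-1,0,0,0.004,0,-1,0,0,0.004,0,-1,0,0,0.004,0,-1,0,0,0,0]

```text
time_s: 14.38
position: [0.6142, 0.1289, 0.1796]
tcp_rot: [[-0.995, -0.104, 0.002], [-0.104, 0.995, -0.0], [-0.002, -0.0, -1.0]]
ft_force: [-0.8, -1.4, 0.4]
finger_gap: 0.235
grip_force: 45.0
```

Call:
carry_out:
  plan: [-1,0,0,0.004,0,-1,0,0,0.004,0,-1,0,0,0.004,0,-1,0,0,0.004,0,-1,0,0,0.004,0,-1,0,0,0.004,0,-1,0,0,0.002,0,-1,0,0,0,0,-1,0,0,0,0]

```text
time_s: 15.13
position: [0.6137, 0.1291, 0.1524]
tcp_rot: [[-0.995, -0.104, -0.001], [-0.104, 0.995, -0.0], [0.001, 0.0, -1.0]]
ft_force: [-0.4, -0.9, -2.8]
finger_gap: 0.238
grip_force: 45.0
```

Call:
carry_out:
  plan: [-1,0,0,-0.024,0,-1,0,0,-0.024,0,-1,0,0,-0.018,0,-1,0,0.0175,0,0,-1,0,0.0175,0,0,-1,0,0.0175,0,0,-1,0,0.0175,0,0,-1,0,0,0,0,-1,0,0,0,0,-1,0,0,0.01,0,-1,0,0,0.01,0,-1,0,0,0.008,0,-1,0,0,0.004,0,-1,0,0,0.004,0,-1,0,0,0.004,0,-1,0,0,0,0]

```text
time_s: 16.47
position: [0.6069, 0.1986, 0.1796]
tcp_rot: [[-0.995, -0.104, 0.002], [-0.104, 0.995, -0.0], [-0.002, -0.0, -1.0]]
ft_force: [-1.3, -1.3, 1.5]
finger_gap: 0.24
grip_force: 45.0
```

Call:
carry_out:
  plan: [-1,0,0,0.004,0,-1,0,0,0.004,0,-1,0,0,0.004,0,-1,0,0,0.004,0,-1,0,0,0.004,0,-1,0,0,0.004,0,-1,0,0,0.002,0,-1,0,0,0,0,-1,0,0,0,0]

```text
time_s: 17.22
position: [0.6064, 0.1987, 0.1524]
tcp_rot: [[-0.995, -0.104, -0.001], [-0.104, 0.995, -0.0], [0.001, -0.0, -1.0]]
ft_force: [-0.1, 0.4, -3.4]
finger_gap: 0.241
grip_force: 45.0
```

Call:
carry_out:
  plan: [-1,0,0,-0.024,0,-1,0,0,-0.024,0,-1,0,0,-0.026,0,-1,0,0,0,0]

```text
time_s: 17.55
position: [0.6081, 0.199, 0.2323]
tcp_rot: [[-0.994, -0.105, 0.009], [-0.105, 0.995, 0.001], [-0.009, 0.0, -1.0]]
ft_force: [1.8, 1.1, -2.5]
finger_gap: 0.241
grip_force: 45.0
```

```bash
python3 -c "
from h import *
go([.6410,-.2207,.226],step=.0275)"
```

```text
tcp [0.6081 0.199  0.2323] t 17.6 turn -0.0 shift [ 0.0111 -0.4209  0.0063] n 16 per [ 0.0007 -0.0263  0.0004]
```

Call:
carry_out:
  plan: [-1,0.0006,-0.0263,0,0,-1,0.0006,-0.0263,0,0,-1,0.0006,-0.0263,0,0,-1,0.0006,-0.0263,0,0,-1,0.0006,-0.0263,0,0,-1,0.0006,-0.0263,0,0,-1,0.0006,-0.0263,0,0,-1,0.0006,-0.0263,0,0,-1,0.0006,-0.0263,0,0,-1,0.0006,-0.0263,0,0,-1,0.0006,-0.0263,0,0,-1,0.0006,-0.0263,0,0,-1,0.0006,-0.0263,0,0,-1,0.0006,-0.0263,0,0,-1,0.0006,-0.0263,0,0,-1,0.0006,-0.0263,0,0,-1,0,0,0,0,-1,0,0,0,0,-1,0,0,0,0]

```text
time_s: 19.13
position: [0.6408, -0.22, 0.2259]
tcp_rot: [[-0.994, -0.105, -0.001], [-0.105, 0.994, 0.001], [0.001, 0.001, -1.0]]
ft_force: [0.2, 1.1, -3.3]
finger_gap: 0.238
grip_force: 45.0
```

```bash
python3 -c "
from h import *
go([.6410,-.2207,.096],step=.0275)"
```

```text
tcp [ 0.6408 -0.22    0.2259] t 19.1 turn -0.0 shift [-1.000e-04 -7.000e-04  1.299e-01] n 5 per [-0.     -0.0001  0.026 ]
```

Call:
carry_out:
  plan: [-1,0,-0.0007,0.02,0,-1,0,0,0.02,0,-1,0,0,0.012,0,-1,0,0,0.008,0,-1,0,0,0.008,0,-1,0,0,0.008,0,-1,0,0,0.008,0,-1,0,0,0,0]

```text
time_s: 19.8
position: [0.6406, -0.2211, 0.1413]
tcp_rot: [[-0.995, -0.105, -0.002], [-0.105, 0.995, 0.001], [0.002, 0.001, -1.0]]
ft_force: [-0.3, 0.3, -3.1]
finger_gap: 0.241
grip_force: 45.0
```

Call:
carry_out:
  plan: [-1,0,0,0.012,0,-1,0,0,0.012,0,-1,0,0,0.01,0,-1,0,0,0.008,0,-1,0,0,0.003,0,-1,0,0,0,0,-1,0,0,0,0]

```text
time_s: 20.38
position: [0.6412, -0.2215, 0.0981]
tcp_rot: [[-0.995, -0.104, 0.0], [-0.104, 0.995, -0.0], [-0.0, -0.0, -1.0]]
ft_force: [-0.3, 1.1, -3.5]
finger_gap: 0.24
grip_force: 45.0
```

Call:
carry_out:
  plan: [-1,0,0,0.001,0,-1,0,0,0.001,0,-1,0,0,0,0,-1,0,0,0,0]

```text
time_s: 20.72
position: [0.6411, -0.2215, 0.096]
tcp_rot: [[-0.995, -0.105, 0.0], [-0.105, 0.995, -0.0], [-0.0, -0.0, -1.0]]
ft_force: [0.0, -0.4, -2.9]
finger_gap: 0.239
grip_force: 45.0
```

Release here (under 1 mm left to drop), rise clear, and move to look at the plugs.

Call:
carry_out:
  plan: [-1,0,0,0.0008,0,0.6,0,0,0,0,0.6,0,0,0,0,0.6,0,0,0,0,0.6,0,0,0,0,0.6,0,0,0,0,0.8,0,0,-0.02,0,0.8,0,0,-0.03,0,0.8,0,0,-0.03,0,0.8,0,0,-0.03,0,0.8,0,0,-0.03,0,0.8,0,0,-0.03,0,0.8,0,0,0,0]

```text
time_s: 21.8
position: [0.6422, -0.222, 0.2721]
tcp_rot: [[-0.994, -0.105, 0.009], [-0.105, 0.994, -0.005], [-0.009, -0.006, -1.0]]
ft_force: [-0.6, -0.4, 1.2]
finger_gap: 0.897
grip_force: 0.0
```

```bash
python3 -c "
from h import *
go([.46,-.23,.265],np.radians(180),step=.0275)"
```

```text
tcp [ 0.6422 -0.222   0.2721] t 21.8 turn 0.1048 shift [ 0.1822 -0.008   0.0071] n 7 per [ 0.026  -0.0011  0.001 ]
```

Call:
carry_out:
  plan: [0.5,0.026,0.0015,0,0,0.5,0.026,0.0015,0,0,0.5,0.026,0.0015,0,0,0.5,0.026,0.0015,0,0,0.5,0.026,0.0015,0,0,0.5,0.026,0.0015,0,0,0.5,0.026,0.0015,0,0,0.5,0,0,0,0,0.5,0,0,0,0,0.5,0,0,0,0]

```text
time_s: 22.63
position: [0.4595, -0.2301, 0.2652]
tcp_rot: [[-0.995, -0.104, 0.001], [-0.104, 0.995, -0.0], [-0.001, -0.0, -1.0]]
ft_force: [0.1, 1.2, -0.5]
finger_gap: 0.754
grip_force: 0.0
```

Run:
```python
from h import *
a=snap('wrist','w5'); cv2.imwrite('pics/w5b.png',cv2.convertScaleAbs(cv2.resize(a[:,:,::-1],(800,600),interpolation=cv2.INTER_CUBIC),alpha=1.3,beta=20))
go([.46,-.23,.2])
```

```text
tcp [ 0.4596 -0.2301  0.265 ] t 22.7 turn -0.0 shift [-0.0004  0.      0.065 ] n 3 per [-0.0001  0.      0.0217]
```

View pics/w5b.png

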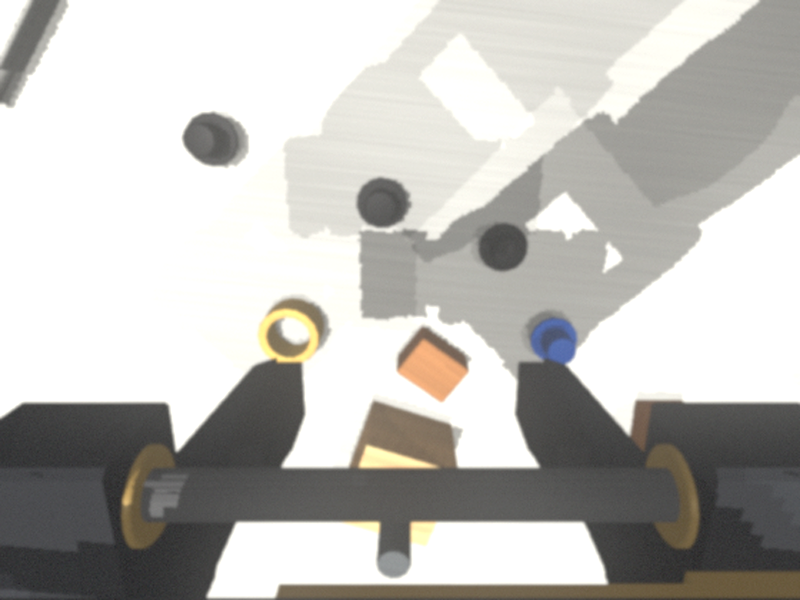

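This shows the drift upright in its stand. Plug knob tops are at p1 (504,247), p2 (381,205) and p3 (205,139).

Run:
```python
from h import *
for n,u,z in [('p1',(504,248),.04),('p1f',(503,246),.018),('p2',(381,205),.04),('p2f',(383,202),.018),('p3',(205,139),.04),('p3f',(213,139),.018)]:
    p=ray('wrist',(u[0]*.7,u[1]*.7),z,'w5'); print(n,p.round(4))
    if len(n)==2: go([p[0],p[1],.032])
```

```text
p1 [ 0.4535 -0.1669  0.04  ]
tcp [ 0.4596 -0.2301  0.265 ] t 22.7 turn -0.0 shift [-0.0006  0.0635  0.233 ] n 9 per [-0.0001  0.0071  0.0259]
p1f [ 0.4566 -0.1633  0.018 ]
p2 [ 0.4332 -0.2531  0.04  ]
tcp [ 0.4596 -0.2301  0.265 ] t 22.7 turn -0.0 shift [ 0.0287 -0.0201  0.233 ] n 8 per [ 0.0036 -0.0025  0.0291]
p2f [ 0.4341 -0.2527  0.018 ]
p3 [ 0.403  -0.3693  0.04  ]
tcp [ 0.4596 -0.2301  0.265 ] t 22.7 turn -0.0 shift [ 0.0709 -0.1326  0.233 ] n 10 per [ 0.0071 -0.0133  0.0233]
p3f [ 0.4036 -0.3721  0.018 ]
```

p3 has been knocked about 4 cm, to (0.403,-0.371). Taking p1 first. The fingertips must stay above the flange (z = 18 mm), so TCP z is about 0.042.

Call:
carry_out:
  plan: [0.3,-0.001,0.0217,0,0,0.3,-0.0005,0.0217,0,0,0.3,-0.0005,0.0216,0,0,0.3,0,0,0.03,0,0.3,0,0,0.03,0,0.3,0,0,0.03,0,0.3,0,0,0.03,0,0.3,0,0,0.03,0,0.3,0,0,0.03,0,0.3,0,0,0.01,0,0.3,0,0,0,0,0.3,0,0,0,0]

```text
time_s: 23.68
position: [0.4549, -0.1653, 0.0757]
tcp_rot: [[-0.994, -0.105, 0.0], [-0.105, 0.994, -0.0], [-0.0, -0.0, -1.0]]
ft_force: [0.3, 0.5, 0.3]
finger_gap: 0.651
grip_force: 0.0
```

Run:
```python
from h import *
a=snap('wrist','w6'); cv2.imwrite('pics/w6b.png',cv2.convertScaleAbs(cv2.resize(a[160:420,140:440,::-1],(690,598),interpolation=cv2.INTER_CUBIC),alpha=1.5,beta=25))
go([.455,-.165,.042])
```

```text
tcp [ 0.4551 -0.1655  0.0764] t 23.7 turn -0.0 shift [0.0001 0.0005 0.0344] n 2 per [0.     0.0003 0.0172]
```

View pics/w6b.png

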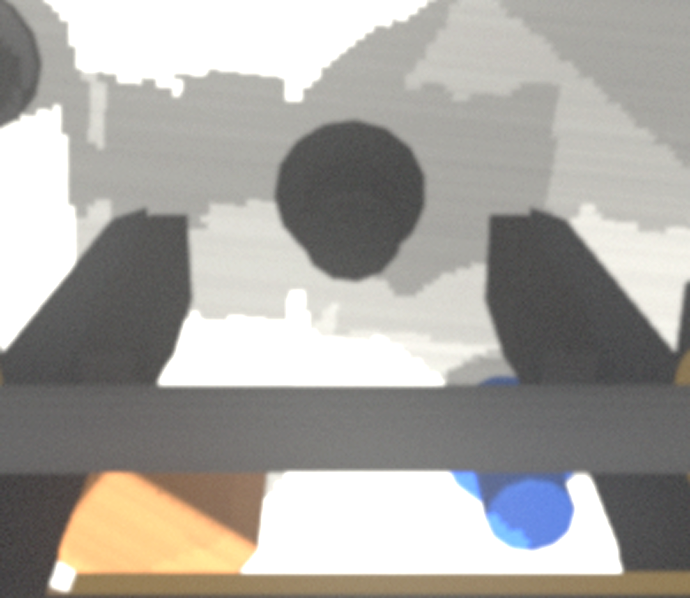

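The plug's flange is centred at crop (350,192) and its knob top at about (351,229), between the fingers.

Run:
```python
from h import *
for u,z in [((350,194),.018),((351,229),.04)]: print(ray('wrist',(140+u[0]/2.3,160+u[1]/2.3),z,'w6').round(4))
```

```text
[ 0.4575 -0.163   0.018 ]
[ 0.4559 -0.1633  0.04  ]
```

Call:
carry_out:
  plan: [0.3,-0.0018,0.002,0.01,0,0.3,0,0,0.014,0,0.3,0,0,0.01,0,0.3,0,0,0,0,-1,0,0,0,0,-1,0,0,0,0,-1,0,0,0,0,-1,0,0,0,0,-1,0,0,0,0,-1,0,0,0,0,-1,0,0,0,0,-1,0,0,0,0]
  squeeze: 25

```text
time_s: 24.73
position: [0.4558, -0.1631, 0.0413]
tcp_rot: [[-0.995, -0.105, 0.0], [-0.105, 0.995, -0.0], [-0.0, -0.0, -1.0]]
ft_force: [0.5, 1.1, 2.6]
finger_gap: 0.241
grip_force: 25.0
```

Call:
carry_out:
  plan: [-1,0,0,-0.02,0,-1,0,0,-0.03,0,-1,0,0,-0.03,0,-1,0,0,-0.03,0,-1,0,0,-0.015,0,-1,0,0,0,0]

```text
time_s: 25.23
position: [0.4568, -0.1636, 0.169]
tcp_rot: [[-0.994, -0.105, 0.005], [-0.105, 0.995, -0.003], [-0.005, -0.004, -1.0]]
ft_force: [0.3, -0.5, 0.4]
finger_gap: 0.239
grip_force: 25.0
```

```bash
python3 -c "
from h import *
go([.6205,.059,.165],step=.0275)"
```

```text
tcp [ 0.4568 -0.1636  0.169 ] t 25.2 turn -0.0 shift [-0.1861  0.2043  0.004 ] n 11 per [-0.0169  0.0186  0.0004]
```

Call:
carry_out:
  plan: [-1,-0.017,0.0185,0,0,-1,-0.017,0.0185,0,0,-1,-0.017,0.0185,0,0,-1,-0.017,0.0185,0,0,-1,-0.017,0.0185,0,0,-1,-0.017,0.0185,0,0,-1,-0.017,0.0185,0,0,-1,-0.017,0.0185,0,0,-1,-0.017,0.0185,0,0,-1,-0.017,0.0185,0,0,-1,-0.017,0.0185,0,0,-1,0,0,0,0,-1,0,0,0,0,-1,0,0,0,0]

```text
time_s: 26.4
position: [0.6198, 0.0585, 0.1647]
tcp_rot: [[-0.995, -0.104, -0.002], [-0.104, 0.995, -0.0], [0.002, 0.0, -1.0]]
ft_force: [-1.5, -0.1, -1.0]
finger_gap: 0.241
grip_force: 25.0
```

```bash
python3 -c "
from h import *
go([.6203,.059,.1325],step=.0275)"
```

```text
tcp [0.6198 0.0585 0.1647] t 26.4 turn -0.0 shift [-0.0006  0.0004  0.0322] n 2 per [-0.0003  0.0002  0.0161]
```

Lower to about 7 mm into the hole and check the force.

Call:
carry_out:
  plan: [-1,-0.0004,0.0004,0.008,0,-1,0,0,0.007,0,-1,0,0,0.005,0,-1,0,0,0.004,0,-1,0,0,0,0,-1,0,0,0,0]

```text
time_s: 26.9
position: [0.6207, 0.0592, 0.1419]
tcp_rot: [[-0.995, -0.104, -0.0], [-0.104, 0.995, 0.0], [0.0, 0.0, -1.0]]
ft_force: [0.9, 0.4, -0.9]
finger_gap: 0.239
grip_force: 25.0
```

Call:
carry_out:
  plan: [-1,0,0,0.003,0,-1,0,0,0.003,0,-1,0,0,0.002,0,-1,0,0,0.001,0,-1,0,0,0,0,-1,0,0,0,0]

```text
time_s: 27.4
position: [0.6208, 0.0594, 0.1331]
tcp_rot: [[-0.995, -0.105, -0.0], [-0.105, 0.995, -0.0], [0.0, 0.0, -1.0]]
ft_force: [-0.5, -0.2, -1.3]
finger_gap: 0.241
grip_force: 25.0
```

Call:
carry_out:
  plan: [-1,0,0,0.0012,0,-1,0,0,0,0,-1,0,0,0,0,0.1,0,0,0,0,0.1,0,0,0,0,0.1,0,0,0,0]

```text
time_s: 27.9
position: [0.6207, 0.0594, 0.1317]
tcp_rot: [[-0.995, -0.104, -0.0], [-0.104, 0.995, 0.0], [0.0, 0.0, -1.0]]
ft_force: [-0.1, 0.8, -0.3]
finger_gap: 0.443
grip_force: 0.0
```

Call:
carry_out:
  plan: [0.1,0,0,0,0,0.1,0,0,-0.02,0,0.1,0,0,-0.03,0,0.1,0,0,-0.03,0,0.3,0,0,-0.03,0,0.3,0,0,0,0,0.3,0,0,0,0]

```text
time_s: 28.48
position: [0.6212, 0.0594, 0.2433]
tcp_rot: [[-0.995, -0.105, 0.003], [-0.105, 0.995, -0.0], [-0.003, -0.001, -1.0]]
ft_force: [0.3, -1.0, -0.5]
finger_gap: 0.648
grip_force: 0.0
```

```bash
python3 -c "
from h import *
go([.4337,-.2528,.15],step=.0275)"
```

```text
tcp [0.6212 0.0594 0.2433] t 28.5 turn -0.0 shift [ 0.2191 -0.2909  0.0933] n 14 per [ 0.0156 -0.0208  0.0067]
```

Call:
carry_out:
  plan: [0.3,0.0156,-0.0208,0,0,0.3,0.0156,-0.0208,0,0,0.3,0.0156,-0.0208,0,0,0.3,0.0156,-0.0208,0,0,0.3,0.0156,-0.0208,0,0,0.3,0.0156,-0.0208,0,0,0.3,0.0156,-0.0208,0,0,0.3,0.0156,-0.0208,0,0,0.3,0.0156,-0.0208,0,0,0.3,0.0156,-0.0208,0,0,0.3,0.0156,-0.0208,0,0,0.3,0.0156,-0.0208,0.03,0,0.3,0.0156,-0.0208,0.03,0,0.3,0.0156,-0.0208,0.03,0,0.3,0,0,0.03,0,0.3,0,0,0.03,0,0.3,0,0,0.017,0,0.3,0,0,0,0,0.3,0,0,0,0,0.3,0,0,0,0]

```text
time_s: 30.15
position: [0.4343, -0.2532, 0.0756]
tcp_rot: [[-0.995, -0.105, 0.001], [-0.105, 0.995, -0.001], [-0.001, -0.001, -1.0]]
ft_force: [0.0, 0.7, -0.1]
finger_gap: 0.65
grip_force: 0.0
```

```bash
cat >> h.py <<'E'
def plug(name,p):
    a=cv2.cvtColor(cv2.imread(f'pics/{name}.png'),cv2.COLOR_BGR2GRAY)
    u=proj('wrist',np.array([p[0],p[1],.02]),name).astype(int)
    m=(a<55).astype(np.uint8); n,l,st,c=cv2.connectedComponentsWithStats(m)
    i=l[u[1],u[0]]; x,y,w,h,ar=st[i]; print('blob',i,x,y,w,h,ar,'gray',a[u[1],u[0]])
    print('plug',ray('wrist',(x+(w-1)/2,y+(w-1)/2),.018,name).round(4))
E
python3 - <<'E'
from h import *
plug('w6',[.456,-.164])
snap('wrist','w7'); plug('w7',[.4341,-.2525]); go([.4341,-.2525,.0417])
E
```

```text
blob 6 260 213 64 68 3228 gray 38
plug [ 0.4576 -0.1634  0.018 ]
blob 4 255 209 64 68 3250 gray 38
plug [ 0.4349 -0.2542  0.018 ]
tcp [ 0.4344 -0.2533  0.076 ] t 30.2 turn -0.0 shift [0.0003 0.0008 0.0343] n 2 per [0.0001 0.0004 0.0171]
```

Call:
carry_out:
  plan: [0.3,0,-0.0006,0.01,0,0.3,0,0,0.014,0,0.3,0,0,0.01,0,0.3,0,0,0,0,-1,0,0,0,0,-1,0,0,0,0,-1,0,0,0,0,-1,0,0,0,0,-1,0,0,0,0,-1,0,0,0,0,-1,0,0,0,0,-1,0,0,0,0,-1,0,0,-0.02,0,-1,0,0,-0.03,0,-1,0,0,-0.03,0,-1,0,0,-0.03,0,-1,0,0,-0.015,0,-1,0,0,0,0,-1,0,0,0,0]

```text
time_s: 31.78
position: [0.434, -0.2536, 0.1657]
tcp_rot: [[-0.995, -0.105, 0.0], [-0.105, 0.995, -0.0], [-0.0, -0.0, -1.0]]
ft_force: [0.1, -0.1, -1.0]
finger_gap: 0.239
grip_force: 25.0
```

```bash
python3 -c "
from h import *
go([.6138,.1290,.165],step=.0285)"
```

```text
tcp [ 0.434  -0.2536  0.1657] t 31.8 turn -0.0 shift [-0.2188  0.3617  0.0007] n 15 per [-0.0146  0.0241  0.    ]
```

Call:
carry_out:
  plan: [-1,-0.0146,0.0241,0,0,-1,-0.0146,0.0241,0,0,-1,-0.0146,0.0241,0,0,-1,-0.0146,0.0241,0,0,-1,-0.0146,0.0241,0,0,-1,-0.0146,0.0241,0,0,-1,-0.0146,0.0241,0,0,-1,-0.0146,0.0241,0,0,-1,-0.0146,0.0241,0,0,-1,-0.0146,0.0241,0,0,-1,-0.0146,0.0241,0,0,-1,-0.0146,0.0241,0,0,-1,-0.0146,0.0241,0,0,-1,-0.0146,0.0241,0,0,-1,-0.0146,0.0241,0,0,-1,0,0,0,0,-1,0,0,0,0,-1,0,0,0,0]

```text
time_s: 33.28
position: [0.6134, 0.1282, 0.1642]
tcp_rot: [[-0.995, -0.104, -0.003], [-0.104, 0.995, -0.0], [0.003, -0.0, -1.0]]
ft_force: [-0.9, -0.4, 0.1]
finger_gap: 0.24
grip_force: 25.0
```

```bash
python3 -c "
from h import *
go([.6138,.1290,.1325],step=.0285)"
```

```text
tcp [0.6134 0.1282 0.1642] t 33.3 turn -0.0 shift [-0.0005  0.0007  0.0317] n 2 per [-0.0002  0.0004  0.0158]
```

Call:
carry_out:
  plan: [-1,-0.0002,0.0005,0.008,0,-1,0,0,0.007,0,-1,0,0,0.005,0,-1,0,0,0.004,0,-1,0,0,0,0,-1,0,0,0,0]

```text
time_s: 33.78
position: [0.6142, 0.1291, 0.1417]
tcp_rot: [[-0.995, -0.104, -0.0], [-0.104, 0.995, -0.0], [0.0, 0.0, -1.0]]
ft_force: [-0.3, 0.0, -0.7]
finger_gap: 0.243
grip_force: 25.0
```

Call:
carry_out:
  plan: [-1,0,0,0.003,0,-1,0,0,0.002,0,-1,0,0,0.002,0,-1,0,0,0.001,0,-1,0,0,0,0,-1,0,0,0,0]

```text
time_s: 34.28
position: [0.6142, 0.1293, 0.1339]
tcp_rot: [[-0.995, -0.105, 0.0], [-0.105, 0.995, -0.0], [-0.0, -0.0, -1.0]]
ft_force: [-0.7, -0.0, -0.9]
finger_gap: 0.239
grip_force: 25.0
```

Call:
carry_out:
  plan: [-1,0,0,0.002,0,-1,0,0,0,0,-1,0,0,0,0,0,0,0,0,0,0,0,0,0,0,0,0,0,0,0,0,0,0,0,0,0,0,0,-0.02,0,0,0,0,-0.03,0,0,0,0,-0.03,0,0.3,0,0,-0.03,0,0.3,0,0,0,0,0.3,0,0,0,0]

```text
time_s: 35.37
position: [0.6146, 0.1293, 0.2433]
tcp_rot: [[-0.995, -0.105, 0.003], [-0.105, 0.995, 0.0], [-0.003, -0.0, -1.0]]
ft_force: [-0.2, 0.5, -0.1]
finger_gap: 0.646
grip_force: 0.0
```

```bash
python3 -c "
from h import *
go([.4045,-.371,.15],step=.0310)"
```

```text
tcp [0.6146 0.1293 0.2433] t 35.4 turn -0.0 shift [ 0.2613 -0.4756  0.0933] n 18 per [ 0.0145 -0.0264  0.0052]
```

Call:
carry_out:
  plan: [0.3,0.0145,-0.0264,0,0,0.3,0.0145,-0.0264,0,0,0.3,0.0145,-0.0264,0,0,0.3,0.0145,-0.0264,0,0,0.3,0.0145,-0.0264,0,0,0.3,0.0145,-0.0264,0,0,0.3,0.0145,-0.0264,0,0,0.3,0.0145,-0.0264,0,0,0.3,0.0145,-0.0264,0,0,0.3,0.0145,-0.0264,0,0,0.3,0.0145,-0.0264,0,0,0.3,0.0145,-0.0264,0,0,0.3,0.0145,-0.0264,0,0,0.3,0.0145,-0.0264,0,0,0.3,0.0145,-0.0264,0,0,0.3,0.0145,-0.0264,0.02,0,0.3,0.0145,-0.0264,0.02,0,0.3,0.0145,-0.0264,0.02,0,0.3,0,0,0.02,0,0.3,0,0,0,0]

```text
time_s: 37.03
position: [0.4022, -0.3699, 0.1569]
tcp_rot: [[-0.995, -0.102, -0.005], [-0.102, 0.995, 0.007], [0.004, 0.008, -1.0]]
ft_force: [-0.1, 0.7, -0.4]
finger_gap: 0.648
grip_force: 0.0
```

Call:
carry_out:
  plan: [0.3,0,0,0,0,0.3,0,0,0,0]

```text
time_s: 37.2
position: [0.4048, -0.3701, 0.1625]
tcp_rot: [[-0.994, -0.105, 0.0], [-0.105, 0.994, -0.0], [-0.0, -0.0, -1.0]]
ft_force: [0.8, 0.7, 0.5]
finger_gap: 0.651
grip_force: 0.0
```

Run:
```python
from h import *
snap('wrist','w8'); plug('w8',[.4045,-.371]); go([.4045,-.371,.076])
```

```text
blob 1 261 173 45 43 1470 gray 40
plug [ 0.4048 -0.3739  0.018 ]
tcp [ 0.405  -0.3702  0.163 ] t 37.2 turn -0.0 shift [ 0.0006 -0.0008  0.087 ] n 3 per [ 0.0002 -0.0003  0.029 ]
```

Call:
carry_out:
  plan: [0.3,0.0003,-0.0034,0.027,0,0.3,0,0,0.03,0,0.3,0,0,0.03,0,0.3,0,0,0,0,0.3,0,0,0,0,0.3,0,0,0,0]

```text
time_s: 37.75
position: [0.4053, -0.3746, 0.0772]
tcp_rot: [[-0.994, -0.105, 0.002], [-0.105, 0.994, -0.003], [-0.002, -0.003, -1.0]]
ft_force: [-0.5, -0.2, 0.2]
finger_gap: 0.651
grip_force: 0.0
```

Run:
```python
from h import *
snap('wrist','w9'); plug('w9',[.4045,-.3735]); go([.404,-.3735,.0415])
```

```text
blob 1 258 205 65 67 3244 gray 36
plug [ 0.4044 -0.374   0.018 ]
tcp [ 0.4053 -0.3747  0.0773] t 37.8 turn -0.0 shift [0.0011 0.0014 0.0358] n 2 per [0.0006 0.0007 0.0179]
```

Call:
carry_out:
  plan: [0.3,0.0012,0.001,0.01,0,0.3,0,0,0.015,0,0.3,0,0,0.01,0,0.3,0,0,0,0,-1,0,0,0,0,-1,0,0,0,0,-1,0,0,0,0,-1,0,0,0,0,-1,0,0,0,0,-1,0,0,0,0,-1,0,0,0,0,-1,0,0,0,0]

```text
time_s: 38.8
position: [0.4032, -0.3732, 0.0404]
tcp_rot: [[-0.995, -0.105, 0.0], [-0.105, 0.995, -0.0], [-0.0, -0.0, -1.0]]
ft_force: [-0.9, 1.8, 6.1]
finger_gap: 0.242
grip_force: 25.7
```

Call:
carry_out:
  plan: [-1,0,0,-0.02,0,-1,0,0,-0.03,0,-1,0,0,-0.03,0,-1,0,0,-0.03,0,-1,0,0,-0.035,0,-1,0,0,0,0,-1,0,0,0,0]

```text
time_s: 39.38
position: [0.4034, -0.3735, 0.1862]
tcp_rot: [[-0.995, -0.105, 0.002], [-0.105, 0.995, -0.003], [-0.002, -0.003, -1.0]]
ft_force: [-0.2, 0.9, -2.6]
finger_gap: 0.243
grip_force: 25.2
```

```bash
python3 -c "
from h import *
go([.6067,.1988,.185],step=.0340)"
```

```text
tcp [ 0.4034 -0.3735  0.1862] t 39.4 turn -0.0 shift [-0.262   0.5479  0.0012] n 18 per [-0.0146  0.0304  0.0001]
```

Call:
carry_out:
  plan: [-1,-0.0131,0.0274,0,0,-1,-0.0131,0.0274,0,0,-1,-0.0131,0.0274,0,0,-1,-0.0131,0.0274,0,0,-1,-0.0131,0.0274,0,0,-1,-0.0131,0.0274,0,0,-1,-0.0131,0.0274,0,0,-1,-0.0131,0.0274,0,0,-1,-0.0131,0.0274,0,0,-1,-0.0131,0.0274,0,0,-1,-0.0131,0.0274,0,0,-1,-0.0131,0.0274,0,0,-1,-0.0131,0.0274,0,0,-1,-0.0131,0.0274,0,0,-1,-0.0131,0.0274,0,0,-1,-0.0131,0.0274,0,0,-1,-0.0131,0.0274,0,0,-1,-0.0131,0.0274,0,0,-1,-0.0131,0.0274,0,0,-1,-0.0131,0.0274,0,0]

```text
time_s: 41.05
position: [0.6061, 0.2007, 0.1828]
tcp_rot: [[-0.995, -0.105, -0.003], [-0.105, 0.995, -0.0], [0.003, -0.0, -1.0]]
ft_force: [0.3, -0.4, -1.2]
finger_gap: 0.242
grip_force: 25.4
```

Call:
carry_out:
  plan: [-1,0,0,0.01,0,-1,0,0,0.01,0,-1,0,0,0,0,-1,0,0,0,0,-1,0,0,0,0]

```text
time_s: 41.47
position: [0.6063, 0.1982, 0.1648]
tcp_rot: [[-0.995, -0.103, -0.0], [-0.103, 0.995, -0.0], [0.0, -0.0, -1.0]]
ft_force: [0.3, 0.2, -0.2]
finger_gap: 0.241
grip_force: 25.4
```

```bash
python3 -c "
from h import *
go([.6068,.1988,.1325],step=.0340)"
```

```text
tcp [0.6063 0.1982 0.1648] t 41.5 turn -0.0 shift [-0.0005  0.0005  0.0323] n 1 per [-0.0005  0.0005  0.0323]
```

Call:
carry_out:
  plan: [-1,-0.0004,0.0005,0.008,0,-1,0,0,0.007,0,-1,0,0,0.005,0,-1,0,0,0.004,0,-1,0,0,0,0,-1,0,0,0,0]

```text
time_s: 41.97
position: [0.6067, 0.1998, 0.1407]
tcp_rot: [[-0.995, -0.105, -0.0], [-0.105, 0.995, -0.0], [0.0, -0.0, -1.0]]
ft_force: [0.1, -0.0, -0.8]
finger_gap: 0.239
grip_force: 25.4
```

Call:
carry_out:
  plan: [-1,0,0,0.003,0,-1,0,0,0.002,0,-1,0,0,0.002,0,-1,0,0,0.001,0,-1,0,0,0,0,-1,0,0,0,0]

```text
time_s: 42.47
position: [0.6067, 0.1998, 0.1329]
tcp_rot: [[-0.995, -0.105, 0.0], [-0.105, 0.995, -0.0], [-0.0, -0.0, -1.0]]
ft_force: [-0.3, -0.5, -0.8]
finger_gap: 0.239
grip_force: 25.4
```

Call:
carry_out:
  plan: [-1,0,0,0.0015,0,-1,0,0,0,0,-1,0,0,0,0,0,0,0,0,0,0,0,0,0,0,0,0,0,0,0,0,0,0,0,0,0,0,0,-0.02,0,0,0,0,-0.03,0,0,0,0,-0.03,0,0.3,0,0,-0.03,0,0.3,0,0,0,0,0.3,0,0,0,0]

```text
time_s: 43.55
position: [0.6071, 0.1999, 0.2429]
tcp_rot: [[-0.995, -0.105, 0.003], [-0.105, 0.995, 0.0], [-0.003, 0.0, -1.0]]
ft_force: [0.2, -0.1, -0.2]
finger_gap: 0.65
grip_force: 0.0
```

```bash
python3 -c "
from h import *
go([.5345,.1225,.24],step=.0340)"
```

```text
tcp [0.6071 0.1999 0.2429] t 43.5 turn -0.0 shift [ 0.0803 -0.0694  0.0029] n 4 per [ 0.0201 -0.0173  0.0007]
```

Call:
carry_out:
  plan: [0.3,0.028,-0.0237,0,0,0.3,0.028,-0.0237,0,0,0.3,0.028,-0.0237,0,0,0.3,0,0,0,0,0.3,0,0,0,0,0.3,0,0,0,0]

```text
time_s: 44.05
position: [0.5309, 0.1205, 0.241]
tcp_rot: [[-0.995, -0.104, -0.0], [-0.104, 0.995, 0.0], [0.0, 0.0, -1.0]]
ft_force: [-0.1, -0.2, -0.1]
finger_gap: 0.652
grip_force: 0.0
```

Run:
```python
from h import *
a=snap('wrist','w10'); cv2.imwrite('pics/w10b.png',cv2.convertScaleAbs(cv2.resize(a[:,:,::-1],(800,600),interpolation=cv2.INTER_CUBIC),alpha=1.5,beta=20))
go([.531,.1205,.072])
```

```text
tcp [0.5312 0.1208 0.241 ] t 44.1 turn -0.0 shift [ 0.0002 -0.0003  0.169 ] n 6 per [ 0.     -0.      0.0282]
```

View pics/w10b.png

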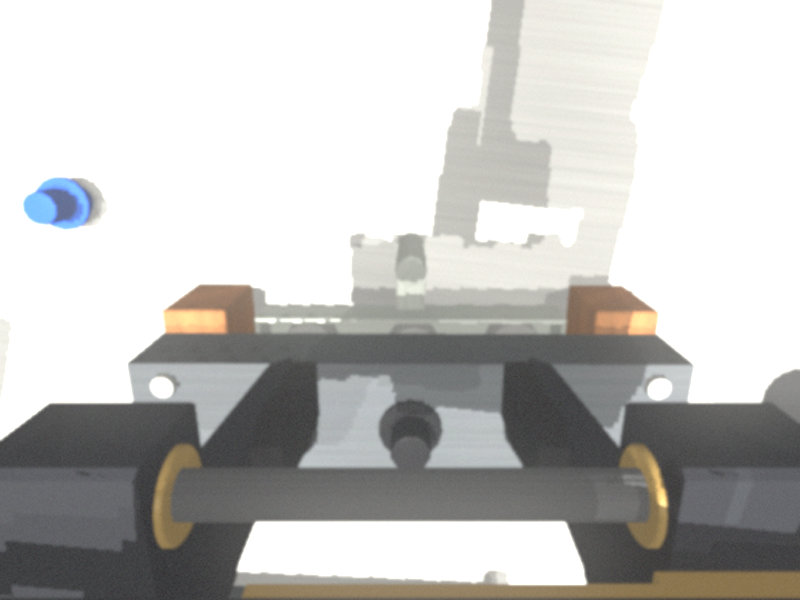

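Plug 2 is seated and the insert discs are visible in the tray under the plate edge. The post top is at (411,268).

Run:
```python
from h import *
p=ray('wrist',(411*.7,268*.7),.079,'w10');print(p); go([p[0],p[1],.072])
```

```text
[0.52918104 0.1202356  0.079     ]
tcp [0.5312 0.1208 0.241 ] t 44.1 turn -0.0 shift [ 0.002  -0.0003  0.169 ] n 6 per [ 0.0003 -0.0001  0.0282]
```

Call:
carry_out:
  plan: [0.3,0.001,-0.0003,0.028,0,0.3,0,0,0.03,0,0.3,0,0,0.03,0,0.3,0,0,0.03,0,0.3,0,0,0.03,0,0.3,0,0,0.02,0,0.3,0,0,0,0,-1,0,0,0,0,-1,0,0,0,0,-1,0,0,0,0,-1,0,0,0,0,-1,0,0,0,0,-1,0,0,0,0,-1,0,0,0,0,-1,0,0,0,0]

```text
time_s: 45.35
position: [0.5298, 0.1208, 0.074]
tcp_rot: [[-0.995, -0.104, 0.001], [-0.104, 0.995, 0.002], [-0.001, 0.002, -1.0]]
ft_force: [-0.5, 6.9, 2.2]
finger_gap: 0.194
grip_force: 25.0
```

Call:
carry_out:
  plan: [-1,0,0,0,0,-1,0,0,0,0,-1,0.006,0,0,0,-1,0.01,0,0,0,-1,0.01,0,0,0,-1,0.01,0,0,0,-1,0.01,0,0,0,-1,0.01,0,0,0,-1,0.01,0,0,0,-1,0.01,0,0,0,-1,0.01,0,0,0,-1,0.005,0,0,0,-1,0,0,0,0,-1,0,0,0,0]

```text
time_s: 46.52
position: [0.4387, 0.1115, 0.074]
tcp_rot: [[-0.995, -0.104, -0.0], [-0.104, 0.995, 0.002], [-0.0, 0.002, -1.0]]
ft_force: [-2.8, 10.9, 4.5]
finger_gap: 0.191
grip_force: 25.0
```

Call:
carry_out:
  plan: [-1,0.003,0.001,0,0,-1,0.003,0.0005,0,0,-1,0.001,0,0,0,-1,0,0,0,0,-1,0,0,0,0]

```text
time_s: 46.93
position: [0.4323, 0.111, 0.0739]
tcp_rot: [[-0.995, -0.104, 0.001], [-0.104, 0.995, -0.0], [-0.001, -0.0, -1.0]]
ft_force: [-0.4, -0.6, 8.1]
finger_gap: 0.192
grip_force: 25.0
```

Call:
carry_out:
  plan: [-1,0.002,0,0,0,-1,0.001,0,0,0,-1,0,0,0,0,-1,0,0,0,0]

```text
time_s: 47.27
position: [0.4303, 0.1108, 0.074]
tcp_rot: [[-0.995, -0.104, 0.004], [-0.104, 0.995, 0.0], [-0.004, -0.0, -1.0]]
ft_force: [6.4, 0.7, 2.1]
finger_gap: 0.193
grip_force: 25.0
```

Call:
carry_out:
  plan: [-1,0.0015,0,0,0,-1,0,0,0,0,-1,0,0,0,0]

```text
time_s: 47.52
position: [0.4302, 0.1108, 0.074]
tcp_rot: [[-0.995, -0.104, 0.007], [-0.104, 0.995, 0.001], [-0.007, -0.0, -1.0]]
ft_force: [13.4, 3.6, -7.0]
finger_gap: 0.198
grip_force: 25.0
```

Call:
carry_out:
  plan: [0.3,0,0,0,0,0.3,0,0,0,0,0.3,0,0,0,0,0.3,0,0,0,0,0.3,0,0,0,0,0.3,0,0,-0.02,0,0.3,0,0,-0.03,0,0.3,0,0,-0.03,0,0.3,0,0,-0.03,0,0.3,0,0,-0.03,0,0.3,0,0,-0.03,0,0.3,-0.03,0,-0.03,0,0.3,-0.03,0,-0.01,0,0.3,-0.03,0,0,0,0.3,0,0,0,0,0.3,0,0,0,0,0.3,0,0,0,0]

```text
time_s: 48.93
position: [0.5157, 0.12, 0.2824]
tcp_rot: [[-0.995, -0.105, -0.002], [-0.105, 0.995, -0.0], [0.002, 0.0, -1.0]]
ft_force: [-1.5, -0.3, 0.2]
finger_gap: 0.649
grip_force: 0.0
```

Run:
```python
from h import *
a=snap('wrist','w11'); b=snap('scene','s2')
f=lambda im:cv2.convertScaleAbs(cv2.resize(im[:,:,::-1],(400,300),interpolation=cv2.INTER_AREA),alpha=1.2,beta=10)
c=cv2.convertScaleAbs(cv2.resize(b[150:350,90:390,::-1],(800,533),interpolation=cv2.INTER_CUBIC),alpha=1.4,beta=10)
cv2.imwrite('pics/w11b.png',cv2.resize(a[:,:,::-1],(800,600))); cv2.imwrite('pics/s2b.png',c)
```

```text
(no output)
```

View pics/w11b.png

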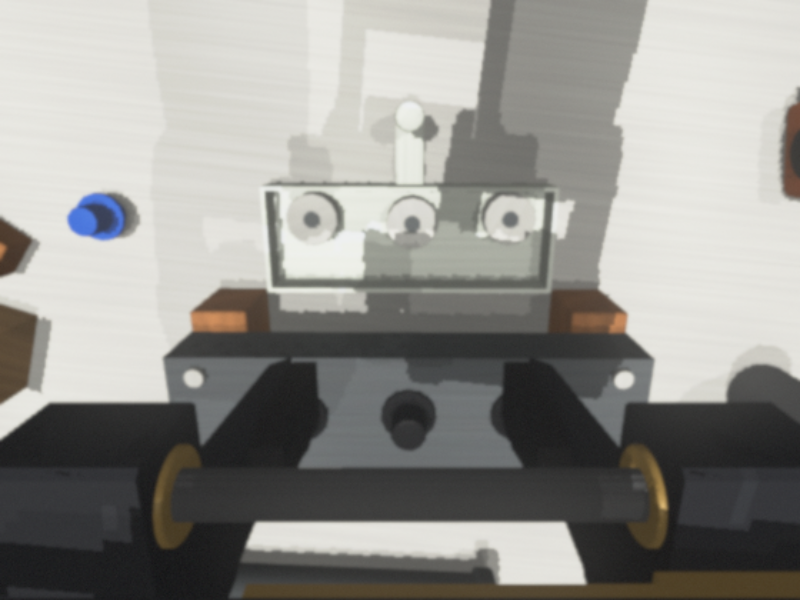

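View pics/s2b.png

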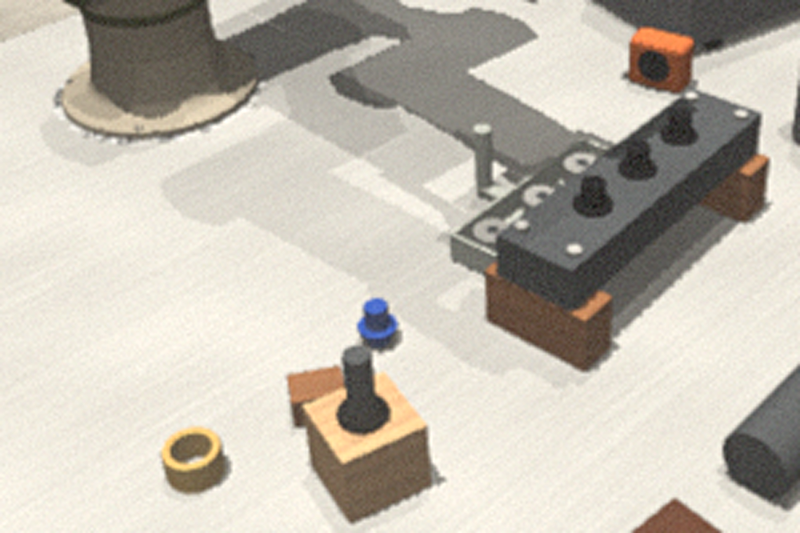

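The three inserts lie in the drawn-out tray, at (312,217), (412,217) and (510,217). All three plugs sit upright on the plate, the drift is upright in its stand, and the other things are where they were.

```bash
python3 -c "
from h import *
print(manip.close_job())"
```

```text
the job is handed in; nothing more can be done
None
```

The job is done and handed in at about 49 s: all three worn inserts are in the fully drawn-out tray, the drift is upright in its stand, and a dust plug is seated in each bore; the hand-in returned no verdict.

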